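# Close the draw latch of the split cap box

### The job

Close the blue transit box: lower the steel loop's bar into the slot of the brass keeper on the box's sliding end, then swing the red lever back and press it down until it snaps over centre and lies flat, so that the loop holds the two halves shut. Handle the latch gently, without ramming or prying it, leave everything else where it is, and let go at the end.

Things in the scene. Friction and masses are not known exactly. Their poses are not given: they have to be found in the camera images.
- case: fixed half of the blue transit box, 225 x 260 x 110 mm (x, y, z) in all, not movable. Origin: on the table exactly below the lever's hinge; x points across the seam (at x = 30 mm) to the sliding end and the keeper, z up. The latch lies along x at y = 0 on the flat top (z = 110 mm). Other latch sizes are in this frame unless said otherwise
- lid (a joint): opening of the box (m): how far the sliding end stands off along the case's +x; 0 is shut (hard stop), at most 0.008; it slides with about 12 N of friction and carries the keeper with it
- lever (a joint): angle (rad) of the red lever about its hinge (parallel to y, at x = 0, z = 124 mm). 0: closed, flat, pointing to -x (rubber stop); pi/2: upright; 2.6 at most, leaning toward the keeper. Stays where left (friction 0.06 N m). Loop hooked, it needs up to about 10 N near its end, passes dead centre near 0.3 and snaps to 0
- handle: the red lever: flat bar 26 mm wide (y), 6 mm thick, from 5 to 75 mm from the hinge. Origin on the hinge; its own -x runs along the lever, its own z out of the face that looks up when closed (toward the keeper when upright)
- handle_end (a point): point on the lever's upper face, 65 mm from the hinge: where to push
- swivel_pin (a point): pin that joins the loop to the lever, 24 mm from the hinge: with t = lever angle - 0.25 it is at x = -24 cos t, z = 124 + 24 sin t (mm)
- swivel (a joint): angle (rad) of the loop against the lever about the swivel pin (parallel to y). Lever angle + this angle = how far the loop points below level; negative: it rises from the pin to the bar. Stiff (friction 0.10 N m): the loop does not drop by itself and turns with the lever unless held or hooked
- loop: steel loop: two legs, 5 mm thick, 36 mm apart, from the pin to a flat cross bar, 5 mm (its x) by 6 mm (its z), 36 mm long, 85 mm from the pin; its x points from pin to bar. The legs are sprung: they lengthen only above about 20 N of pull, then 1.3 N per mm, at most 22 mm. Over the bar stands a bridge with a yellow tab to grip
- loop_bar (a point): centre of the loop's cross bar
- loop_tab (a point): centre of the top of the yellow tab, 57 mm above the bar along the loop's own z. The tab is 24 mm wide (y, the width to grip), 14 mm thick (x), 27 mm high; the steel bridge under it, 36 mm wide, ends 30.5 mm above the bar's centre
- keeper_plate: steel base plate of the keeper, on top of the sliding end. Origin: at the top's height (z = 110 mm), 68.7 mm + box opening along x from the lever's hinge; axes as the case. The brass keeper, 22 mm wide, is screwed down on it anywhere from 9 mm nearer (-x) to 9 mm farther (+x), different each time and not measured: find it by feel or sight
- keeper_ref (a point): same point as the keeper plate's origin. Sizes from the keeper's own zero (this point + the unmeasured shift): post x = -6 to 0; lip x = -6 to 5, 13 to 17 mm above the top; slot, open upward, x = 5 to 12.5, floor 4 mm above the top; fence x = 12.5 to 30, top at 17 mm. Put the bar on the slot's floor, then draw it to -x under the lip, or it comes out
- green_basket: green plastic basket, 200 x 260 x 75 mm, full of aluminium caps; bystander; origin under its centre
- red_basket: round red basket, 250 mm across, 85 mm high, full of caps; bystander; origin under its centre
- spray_bottle: clear bottle, 60 mm across, 160 mm high; bystander; origin under its centre
- caps_tray: white open tray, 140 x 100 x 30 mm; bystander; origin under its centre
- plug_gauge: small steel plug gauge, 26 mm across, 30 mm high, standing on the box's fixed half, near its right end; bystander; origin under its centre
- loose_cap_a: aluminium cap, 32 mm across, 9 mm high, lying on the box's fixed half near its left end; bystander; origin under its centre
- loose_cap_b: aluminium cap, 32 mm across, 9 mm high, on the table; bystander; origin under its centre
- nylon_brush: blue hand brush lying on the table; bystander; origin under its middle

How it is judged:
By the outcome, as a careful person would: the job done as asked, in the order asked, and still so for the second after the job is handed in, with the robot touching nothing.
It also fails if it takes over 69 s, if anything falls off the work surface, if the arm or the gripper's body presses on something with over 40 N, if the wrist force passes 120 N, or if a joint passes its speed limit or range.

### The arm

A 6-joint arm with a two-finger parallel gripper is mounted at the origin on the work surface. World frame = base frame: x ahead of the robot, y to its left, z up, the work surface at z = 0. Lengths are in m, angles in rad, forces in N, time in s.
With the tool pointing down it reaches from about 0.425 to 0.95 m from the base axis. Payload 3.5 kg.
Tool frame: the origin (TCP) lies at the very end of the fingers, on their centre line; the grasp point (between the pads) lies ctrl.tcp_to_grasp behind it (ctrl.tcp_to_grasp is the distance from the TCP to the grasp point, in m); z points along the fingers, y is the line along which they close (so a half turn about z gives the same grasp; the last joint's range is limited). The gripper opens to 85 mm and grips with 20 to 120 N. Pads are 22 mm wide; open, the fingers measure 114 mm over their backs; the gripper's body (76 mm by 85 mm) begins 54 mm behind the grasp point. The pads swing forward as they close: fully open they stand 13 mm farther back than shut.
Start: joints at [0.985, 0.286, 1.577, -0, 1.279, -0.15], TCP at [0.285, 0.612, 0.231] pointing down, gripper open.
Joint ranges: [-2.77, 2.77], [-0.9, 2.22], [0.21, 2.48], [-1.53, 4.67], [0.24, 2.81], [-2.84, 2.84]. Speed limits (rad/s): [2.79, 2.79, 3.14, 3.14, 3.14, 3.14].

### API

Orientations are given as a unit quaternion [x, y, z, w].
In Python, from plant import ctrl gives the robot as it stands.
- The arm moves only by the shell command python3 -m inch 'ROWS' [FORCE]. ROWS is JSON, a list of rows, each an object with "slide": the shift along the tool's x, y, z in cm, a list of three; "turn": the turn about the tool's z in rad; "grip": the finger opening in cm, from 0 to 8.54. A call has 1 to 20 rows; each row is the pose to reach, as a shift and turn from the pose commanded when the call began, along the tool's axes at that moment; what a row does not reach only later rows make up. A row lasts 1/10 s, in which the tool goes at most 50 mm and 8.59 degrees, less where a joint would pass 70% of its speed; a pose out of reach is approached as far as the arm can. A call with a gripper value outside its range is refused whole. The fingers move at their own pace and stop on an object; FORCE is the grip in N (left out, the last holds). Time passes only in rows, so rows that repeat a pose let the fingers close. It gives the time, the measured TCP pose, the force, the opening and the grip force at its end, in the units of the state.
- ctrl.get_state(): the state, without advancing time (a new reading comes with each control period).
- ctrl.read_camera(name): name is "side" or "top"; returns (picture, depth): 480x640x3 uint8, red, green, blue; 480x640 float32, m along the optical axis (not along the pixel's ray), 0 where there is no reading.
- ctrl.camera_info(name): a dict with "K" (3x3 intrinsics, pixels), "camera_from_world" (4x4, takes a point from world to camera coordinates). Camera axes: x right, y down, z forward; pixel columns grow to the right and rows downward; lengths in m; the calibration is good to about 2 mm. A picture is of the moment at which its call begins. camera_info takes no time and is no camera call.
- ctrl.sign_off(): hands the job in; it is judged then, once.
The state is a dict: "time": time; "qpos": joint angles; "dq": joint speeds; "joint_efforts": joint torques, N m; "eef_pos": TCP position; "tcp_rot": TCP orientation; "contact_force": force on the tool from outside, world axes, zero at the start; "wrist_torque": the same for the moment, N m; "opening": opening from 0.0 (shut) to 1.0 (fully open); "finger_force": force on a finger pad.
Only numpy, scipy, OpenCV 4.12 (cv2) and the standard library are available. Lean on these libraries where they do the work, as an engineer would, in place of code of your own. Each camera call takes 0.05 s, during which the arm holds its last target. There are 200 camera calls.

## Working session

There is one attempt and no reset: what is moved stays moved. The work goes in short steps, Python scripts to look and compute and a shell command to move; the robot and the scene stay as the last step left them, time stands still between calls to the robot, and variables do not carry over. Pictures are saved under pics/ and viewed, at most 10 in all, crops included, and the job is handed in when it is done.

```bash
ls; mkdir -p pics; python3 - <<'E'
from plant import ctrl
import cv2,numpy as np
for n in("side","top"):
    p,d=ctrl.read_camera(n); cv2.imwrite(f"pics/{n}0.png",p[:,:,::-1]); np.savez(f"{n}0.npz",p=p,d=d)
    i=ctrl.camera_info(n); print(n,np.round(i["K"],1).tolist(),np.round(i["camera_from_world"],3).tolist())
s=ctrl.get_state(); print(s,ctrl.tcp_to_grasp)
E
```

```text
pics
side [[524.2, 0.0, 320.9], [0.0, 524.2, 239.0], [0.0, 0.0, 1.0]] [[-0.999, -0.027, -0.017, 0.487], [-0.011, 0.789, -0.615, 0.091], [0.031, -0.614, -0.789, 1.313], [0.0, 0.0, 0.0, 1.0]]
top [[525.9, 0.0, 318.2], [0.0, 525.9, 239.7], [0.0, 0.0, 1.0]] [[0.001, -1.0, -0.001, -0.024], [-0.996, -0.001, -0.084, 0.481], [0.084, 0.001, -0.996, 1.554], [0.0, 0.0, 0.0, 1.0]]
{'time': 0.1, 'qpos': array([ 9.84998897e-01,  2.87107239e-01,  1.57802468e+00, -6.57957712e-06,
        1.27860809e+00, -1.50000771e-01]), 'dq': array([ 0.00051172, -0.0005467 , -0.00407875,  0.00106067,  0.00283362,
       -0.00047828]), 'joint_efforts': array([-3.36291996e-04, -4.07301128e+01, -2.93697649e+01, -1.91031049e-04,
        3.47107576e-03, -1.28468295e-05]), 'eef_pos': array([0.2845831 , 0.61142232, 0.23006859]), 'tcp_rot': array([ 2.16177075e-01,  9.76353583e-01, -1.00296622e-03, -3.83216311e-04]), 'contact_force': array([-0.45674108, -0.24996841, -0.23845036]), 'wrist_torque': array([0.05186403, 0.02133051, 0.00807214]), 'finger_force': 0.0, 'opening': 0.9998273623831774} 0.0187
```

View pics/side0.png

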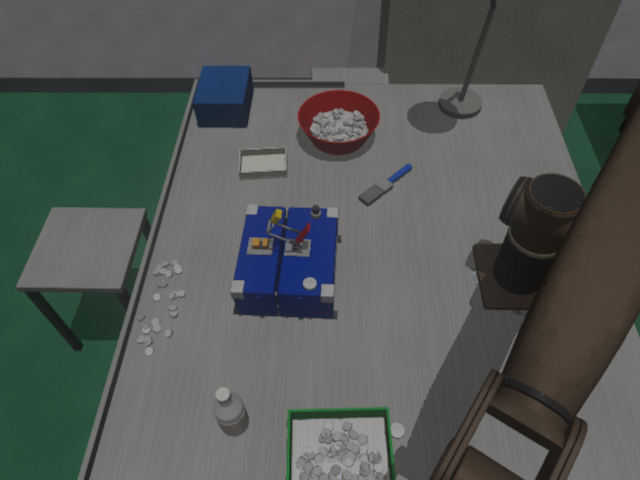

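View pics/top0.png

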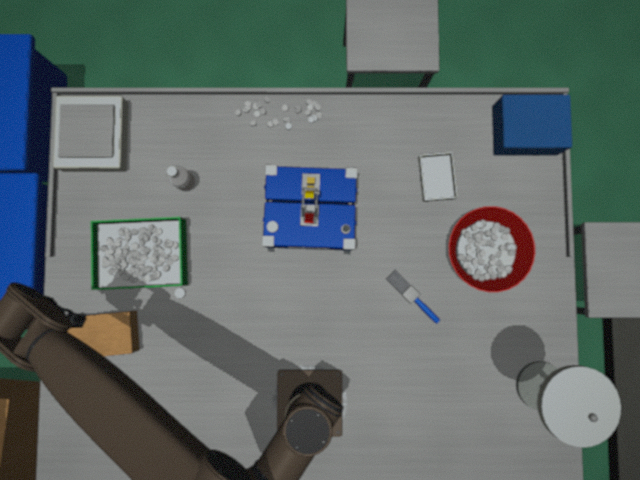

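The side view shows the box around (287,260), with the keeper at (260,244) and the lever at (303,235). In the top view the box is around (310,207), with case +x pointing up in the image, away from the robot. Next I'll enlarge the latch area and measure it.

```bash
cat > h.py <<'E'
from plant import ctrl
import cv2,numpy as np
INF={n:ctrl.camera_info(n) for n in("side","top")}
def ray(n,u,v):
    T=np.array(INF[n]["camera_from_world"]);K=np.array(INF[n]["K"])
    R=T[:3,:3];o=-R.T@T[:3,3];return o,R.T@np.linalg.inv(K)@[u,v,1]
def onz(n,u,v,z):
    o,d=ray(n,u,v);return o+d*(z-o[2])/d[2]
def two(a,b):
    (o1,d1),(o2,d2)=ray("side",*a),ray("top",*b)
    s=np.linalg.lstsq(np.c_[d1,-d2],o2-o1,rcond=None)[0]
    p,q=o1+d1*s[0],o2+d2*s[1];return (p+q)/2,np.linalg.norm(p-q)
def dep(n,u,v,D):
    T=np.array(INF[n]["camera_from_world"]);o,d=ray(n,u,v);return o+d*D
def proj(n,P):
    T=np.array(INF[n]["camera_from_world"]);K=np.array(INF[n]["K"])
    c=K@(T[:3,:3]@P+T[:3,3]);return c[:2]/c[2]
def crop(n,p,u0,v0,w,h,f):
    return cv2.resize(p[v0:v0+h,u0:u0+w,::-1],None,fx=f,fy=f,interpolation=cv2.INTER_CUBIC)
def tool(vec):
    from scipy.spatial.transform import Rotation as R
    return R.from_quat(ctrl.get_state()["tcp_rot"]).inv().apply(vec)
E
python3 - <<'E'
from h import *
S=np.load("side0.npz");T=np.load("top0.npz")
a=crop("side",S["p"],225,195,125,125,4.8); b=crop("top",T["p"],262,160,42,100,1)
b=crop("top",T["p"],262,160,100,100,6)
cv2.imwrite("pics/c1.png",cv2.resize(np.hstack([cv2.resize(a,(600,600)),b]),(800,400)))
for n,p in(("side",S["p"]),("top",T["p"])):
    h=cv2.cvtColor(p,cv2.COLOR_RGB2HSV)
    u0,v0,w,hh=(225,195,125,125) if n=="side" else (255,155,110,105)
    m=np.zeros(h.shape[:2],bool);m[v0:v0+hh,u0:u0+w]=1
    H,s,v=[h[:,:,i].astype(int) for i in range(3)]
    for nm,k in(("blue",(H>105)&(H<130)&(s>120)),("red",((H<8)|(H>172))&(s>130)),("yel",(H>22)&(H<35)&(s>130)),("brass",(H>8)&(H<21)&(s>80)),("white",(s<40)&(v>140))):
        k=(k&m).astype(np.uint8)
        nl,L,st,c=cv2.connectedComponentsWithStats(k)
        for j in range(1,nl):
            if st[j,4]>12: print(n,nm,st[j].tolist(),c[j].round(1), cv2.minAreaRect(np.argwhere(L==j)[:,::-1].astype(np.float32)))
E
```

```text
side blue [234, 207, 103, 111, 7165] [287.2 263.3] ((284.688720703125, 261.4805603027344), (99.11909484863281, 109.9105453491211), 3.5763344764709473)
side blue [270, 225, 14, 12, 112] [277.2 230.3] ((277.4657287597656, 229.92466735839844), (13.2256498336792, 9.597373962402344), 20.556047439575195)
side blue [285, 229, 14, 10, 99] [290.3 234.2] ((291.5, 233.5), (13.0, 9.0), 0.0)
side red [296, 223, 14, 20, 102] [302.8 233.6] ((303.6922607421875, 232.96151733398438), (6.1017022132873535, 22.46535873413086), 33.6900634765625)
side yel [272, 209, 10, 14, 86] [276.4 215.4] ((276.4411926269531, 215.7353057861328), (8.00367546081543, 13.339459419250488), 14.03624439239502)
side brass [252, 238, 9, 11, 82] [255.7 242.8] ((256.0, 243.0), (8.0, 10.0), 0.0)
side brass [262, 239, 6, 10, 47] [264.7 242.9] ((264.5, 243.5), (9.0, 5.0), 90.0)
side white [247, 205, 10, 9, 53] [252.3 209.2] ((251.6153564453125, 208.92308044433594), (8.236878395080566, 7.8446455001831055), 11.309932708740234)
side white [328, 208, 9, 9, 57] [332.9 211.9] ((332.0, 212.0), (8.0, 8.0), 90.0)
side white [304, 278, 12, 10,
[... 1661 characters left out ...]
, 9.0), 90.0)
top white [255, 225, 6, 7, 17] [258.5 227.6] ((257.5, 228.0), (6.0, 5.0), 90.0)
top white [358, 228, 3, 8, 14] [358.7 231.7] ((359.0, 231.5), (7.0, 2.0), 90.0)
top white [255, 233, 28, 27, 311] [264.3 245.7] ((268.5, 246.0), (27.0, 26.0), 0.0)
top white [358, 235, 7, 8, 28] [361.7 238.3] ((361.7000427246094, 238.10000610351562), (6.324554920196533, 6.324554920196533), 71.56504821777344)
top white [344, 239, 11, 10, 110] [349.  243.5] ((349.0, 243.5), (9.0, 10.0), 90.0)
top white [359, 244, 6, 6, 22] [361.9 246.2] ((361.5, 246.5), (5.0, 5.0), 90.0)
top white [359, 253, 6, 7, 15] [361.6 255.5] ((361.5000305175781, 255.50003051757812), (5.656853675842285, 4.242640495300293), 45.0)
```

View pics/c1.png

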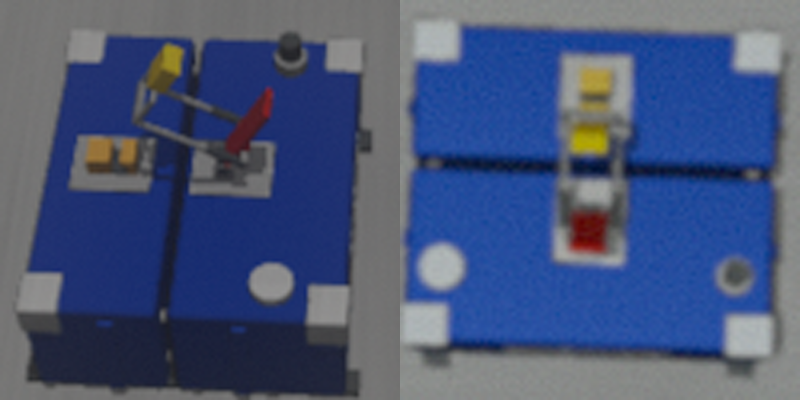

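The crop shows the loop raised, with the yellow tab at side (276,215) and top (309,194). The lever is about upright, at side (303,233) and top (309,218). The brass fence and lip are at side u≈256 and 265, v≈243, with the slot between them at about u 261. The white corner patches are clear, so I'll use them for the box frame.

```bash
python3 - <<'E'
from h import *
from scipy.spatial.transform import Rotation as R
S=np.load("side0.npz");T=np.load("top0.npz")
# white patches
for n,P in(("top",[(271.2,170),(351.4,172.3),(268.5,241.2),(349.1,243.4)]),("side",[(252.3,209.2),(332.9,211.9),(237.5,286),(328,290)])):
    print(n,[onz(n,u,v,.11).round(4).tolist() for u,v in P])
# depth cloud of the box top plane
D=T["d"]; print("depth z", [dep("top",u,v,D[v,u]).round(3).tolist() for u,v in((280,182),(340,185),(285,225),(335,215))])
# seam: profile of brightness(blue) columns in top
p=T["p"].astype(int)
for u in(285,292,330,338): print("seam",u,[(v,p[v,u,2]) for v in range(195,210)])
print("tab",two((276.4,215.4),(309.1,194.1)),"red",two((302.8,233.6),(308.7,217.7)))
print("fence",onz("side",255.9,242.9,.127),"lip",onz("side",264.8,243,.127),"fence top",onz("top",310.5,180.4,.127))
print(R.from_quat(ctrl.get_state()["tcp_rot"]).as_matrix().round(3))
# depth points of red/yellow
for n,Z in(("side",S),("top",T)):
    h=cv2.cvtColor(Z["p"],cv2.COLOR_RGB2HSV).astype(int);H,s=h[...,0],h[...,1]
    for nm,k in(("red",((H<8)|(H>172))&(s>130)),("yel",(H>22)&(H<35)&(s>130))):
        q=np.argwhere(k); box=(225,350,195,260) if n=="side" else (300,320,186,225)
        q=[(v,u) for v,u in q if box[0]<u<box[1] and box[2]<v<box[3]]
        X=np.array([dep(n,u,v,Z["d"][v,u]) for v,u in q if Z["d"][v,u]>0])
        print(n,nm,len(X),np.percentile(X,[5,50,95],axis=0).round(3).tolist())
E
```

```text
top [[0.6731, 0.1101, 0.11], [0.6666, -0.1187, 0.11], [0.4693, 0.116, 0.11], [0.4632, -0.1113, 0.11]]
side [[0.6612, -0.1157, 0.11], [0.4586, -0.1093, 0.11], [0.6698, 0.1132, 0.11], [0.4665, 0.1204, 0.11]]
depth z [[0.639, 0.085, 0.109], [0.631, -0.086, 0.106], [0.515, 0.07, 0.111], [0.543, -0.072, 0.115]]
seam 285 [(195, np.int64(160)), (196, np.int64(158)), (197, np.int64(160)), (198, np.int64(141)), (199, np.int64(111)), (200, np.int64(71)), (201, np.int64(56)), (202, np.int64(88)), (203, np.int64(129)), (204, np.int64(150)), (205, np.int64(157)), (206, np.int64(155)), (207, np.int64(157)), (208, np.int64(158)), (209, np.int64(154))]
seam 292 [(195, np.int64(159)), (196, np.int64(159)), (197, np.int64(158)), (198, np.int64(152)), (199, np.int64(116)), (200, np.int64(83)), (201, np.int64(57)), (202, np.int64(74)), (203, np.int64(121)), (204, np.int64(151)), (205, np.int64(157)), (206, np.int64(158)), (207, np.int64(161)), (208, np.int64(157)), (209, np.int64(158))]
seam 330 [(195, np.int64(156)), (196, np.int64(155)), (197, np.int64(158)), (198, np.int64(161)), (199, np.int64(155))
[... 563 characters left out ...]
ray([ 5.83004622e-01, -2.90412468e-04,  2.22560271e-01]), np.float64(0.0025276286804551706)) red (array([0.52780288, 0.00186346, 0.16188453]), np.float64(0.00347808340668638))
fence [0.63775513 0.00376261 0.127     ] lip [0.61679374 0.00376315 0.127     ] fence top [ 0.63975181 -0.00237308  0.127     ]
[[-0.907  0.422 -0.001]
 [ 0.422  0.907 -0.002]
 [ 0.    -0.002 -1.   ]]
side red 99 [[0.512, -0.004, 0.144], [0.525, 0.01, 0.168], [0.54, 0.015, 0.19]]
side yel 86 [[0.572, -0.007, 0.217], [0.581, 0.007, 0.229], [0.59, 0.012, 0.236]]
top red 74 [[0.514, -0.008, 0.145], [0.528, 0.001, 0.171], [0.542, 0.011, 0.192]]
top yel 61 [[0.575, -0.011, 0.224], [0.582, -0.0, 0.234], [0.592, 0.01, 0.239]]
```

Working estimates:

| Quantity | Estimate |
|---|---|
| Hinge | (0.548, 0.001) |
| Case yaw | −0.032 rad |
| Opening | ≈ 8 mm |
| Lever angle | ≈ 1.08 rad |
| Loop | rising ≈ 0.49 rad |
| Tab centre | (0.585, 0, 0.222) |

These fit the sizes given. I'll move above the tab now.

```bash
python3 -m inch '[{"slide":[0,0,-5],"turn":0,"grip":5},{"slide":[-53.4,-42.7,-5],"turn":-0.404,"grip":5},{"slide":[-53.4,-42.7,-5],"turn":-0.404,"grip":5},{"slide":[-53.4,-42.7,-5],"turn":-0.404,"grip":5},{"slide":[-53.4,-42.7,-5],"turn":-0.404,"grip":5},{"slide":[-53.4,-42.7,-5],"turn":-0.404,"grip":5},{"slide":[-53.4,-42.7,-5],"turn":-0.404,"grip":5},{"slide":[-53.4,-42.7,-5],"turn":-0.404,"grip":5},{"slide":[-53.4,-42.7,-5],"turn":-0.404,"grip":5},{"slide":[-53.4,-42.7,-5],"turn":-0.404,"grip":5},{"slide":[-53.4,-42.7,-5],"turn":-0.404,"grip":5},{"slide":[-53.4,-42.7,-5],"turn":-0.404,"grip":5},{"slide":[-53.4,-42.7,-5],"turn":-0.404,"grip":5},{"slide":[-53.4,-42.7,-5],"turn":-0.404,"grip":5},{"slide":[-53.4,-42.7,-5],"turn":-0.404,"grip":5},{"slide":[-53.4,-42.7,-5],"turn":-0.404,"grip":5},{"slide":[-53.4,-42.7,-5],"turn":-0.404,"grip":5},{"slide":[-53.4,-42.7,-5],"turn":-0.404,"grip":5},{"slide":[-53.4,-42.7,-5],"turn":-0.404,"grip":5},{"slide":[-53.4,-42.7,-5],"turn":-0.404,"grip":5}]' 20
python3 - <<'E'
from h import *
S,_=ctrl.read_camera("side");T,_=ctrl.read_camera("top")
cv2.imwrite("pics/v2.png",np.hstack([crop("side",S,220,170,100,100,4),crop("top",T,260,150,100,100,4)]))
E
```

```text
time: 2.1
eef_pos: [0.5884, 0.0007, 0.2815]
tcp_rot: [0.015, 1.0, 0.0, 0.0]
contact_force: [-0.2, 0.4, -0.6]
opening: 0.586
finger_force: 0.0
```

View pics/v2.png

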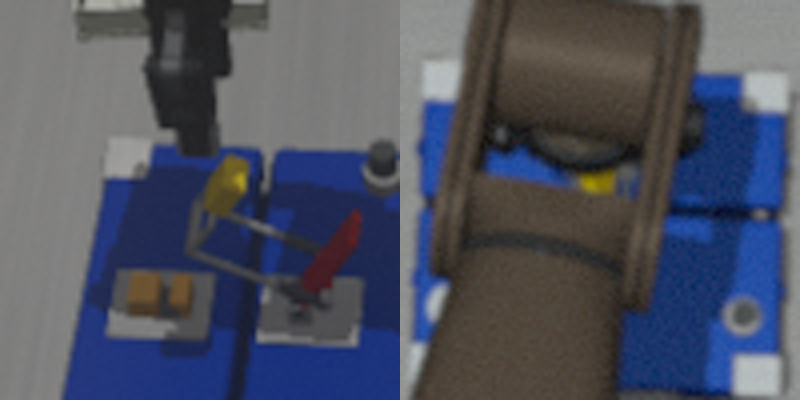

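The fingertips hang at about (270,207) in the side view, just above and slightly left of the tab at about (277,216). I'll check this against the projection.

```bash
python3 - <<'E'
from h import *
e=ctrl.get_state()["eef_pos"]
for dy in(.025,.032,.04):
  for dx in(-.011,.011): print(dy,dx,proj("side",e+[dx,dy,0]).round(1))
c,s=np.cos(-.032),np.sin(-.032)
def W(x,y,z,h=(.548,.001)): return np.array([h[0]+c*x-s*y,h[1]+s*x+c*y,z])
a,L=1.08,-.49
t=a-.25; P=np.array([-.024*np.cos(t),.124+.024*np.sin(t)])
def lp(x,z,r=.49): return P+[x*np.cos(r)-z*np.sin(r),x*np.sin(r)+z*np.cos(r)]
for n in("side","top"):
  for nm,q,y in(("bar",lp(.085,0),0),("tabtop",lp(.085,.057),0),("tabc",lp(.085,.0435),0),("barend+",lp(.085,0),.018),("barend-",lp(.085,0),-.018)):
    print(n,nm,q.round(4),proj(n,W(q[0],y,q[1])).round(1))
  for sh in(0,): print(n,"slot zero",proj(n,W(.0687+.008,0,.127)).round(1),"levend",proj(n,W(-.075*np.cos(a),0,.124+.075*np.sin(a))).round(1),"hinge",proj(n,W(0,0,.124)).round(1))
E
```

```text
0.025 -0.011 [275.1 206.3]
0.025 0.011 [264.6 206.2]
0.032 -0.011 [274.8 208.8]
0.032 0.011 [264.2 208.7]
0.04 -0.011 [274.5 211.7]
0.04 0.011 [263.9 211.6]
side bar [0.0588 0.1817] [266.9 226.7]
side tabtop [0.032 0.232] [276.8 212.6]
side tabc [0.0383 0.2201] [274.4 216.1]
side barend+ [0.0588 0.1817] [266.  232.9]
side barend- [0.0588 0.1817] [267.9 220.7]
side slot zero [261.7 241.2] levend [308.2 225.8] hinge [294.2 243.2]
top bar [0.0588 0.1817] [309.6 188.5]
top tabtop [0.032 0.232] [308.9 195.1]
top tabc [0.0383 0.2201] [309.1 193.5]
top barend+ [0.0588 0.1817] [303.  188.2]
top barend- [0.0588 0.1817] [316.3 188.7]
top slot zero [310.2 185.7] levend [308.4 222.6] hinge [309.3 212.9]
```

```bash
python3 -m inch '[{"slide":[0.2,0,2],"turn":0,"grip":5},{"slide":[0.2,0,4],"turn":0,"grip":5},{"slide":[0.2,0,5],"turn":0,"grip":5},{"slide":[0.2,0,6],"turn":0,"grip":5},{"slide":[0.2,0,6.4],"turn":0,"grip":5},{"slide":[0.2,0,6.4],"turn":0,"grip":5},{"slide":[0.2,0,6.4],"turn":0,"grip":5}]' 20
python3 -m inch '[{"slide":[0,0,0],"turn":0,"grip":4},{"slide":[0,0,0],"turn":0,"grip":3.4},{"slide":[0,0,0],"turn":0,"grip":3},{"slide":[0,0,0],"turn":0,"grip":2.7},{"slide":[0,0,0],"turn":0,"grip":2.4},{"slide":[0,0,0],"turn":0,"grip":2.1},{"slide":[0,0,0],"turn":0,"grip":2},{"slide":[0,0,0],"turn":0,"grip":2}]' 20
python3 - <<'E'
from h import *
S,_=ctrl.read_camera("side");T,_=ctrl.read_camera("top")
cv2.imwrite("pics/v3.png",crop("side",S,225,180,90,90,6))
E
```

```text
time: 2.9
eef_pos: [0.5872, -0.0006, 0.2182]
tcp_rot: [0.016, 1.0, -0.0, 0.001]
contact_force: [-0.4, -0.6, 0.3]
opening: 0.584
finger_force: 0.0
time: 3.7
eef_pos: [0.587, -0.0011, 0.2177]
tcp_rot: [0.016, 1.0, -0.001, 0.0]
contact_force: [0.2, -2.5, 1.0]
opening: 0.272
finger_force: 21.8
```

View pics/v3.png

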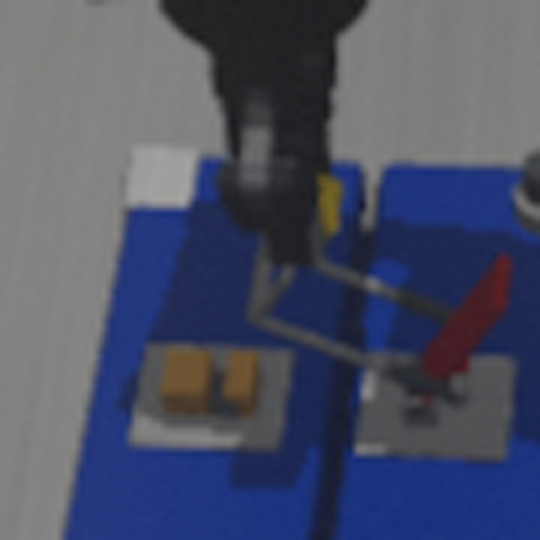

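The side crop shows the tab gripped (opening 23 mm). The loop's near bar corner is at (267.5,233). The fence spans u 252–260 and the lip 262–268, so the slot centre is at about u=261.4. The relative geometry puts the slot ≈ 79.5 mm from the hinge. I'll carry the bar to about 10 mm above the keeper.

```bash
python3 -m inch '[{"slide":[-0.4,-0.1,0.3],"turn":0,"grip":2},{"slide":[-0.9,-0.1,0.7],"turn":0,"grip":2},{"slide":[-1.4,-0.1,1.1],"turn":0,"grip":2},{"slide":[-1.9,-0.1,1.5],"turn":0,"grip":2},{"slide":[-2.3,-0.1,1.9],"turn":0,"grip":2}]'
python3 -m inch '[{"slide":[-0.4,0,0.3],"turn":0,"grip":2},{"slide":[-0.9,0,0.7],"turn":0,"grip":2},{"slide":[-1.4,0,1.1],"turn":0,"grip":2},{"slide":[-1.9,0,1.5],"turn":0,"grip":2},{"slide":[-2.4,0,1.9],"turn":0,"grip":2},{"slide":[-2.4,0,1.9],"turn":0,"grip":2},{"slide":[-2.4,0,1.9],"turn":0,"grip":2}]'
python3 - <<'E'
from h import *
S,_=ctrl.read_camera("side")
cv2.imwrite("pics/v4.png",crop("side",S,225,185,90,75,8))
E
```

```text
time: 4.3
eef_pos: [0.6104, -0.0022, 0.198]
tcp_rot: [0.016, 1.0, 0.0, 0.0]
contact_force: [0.5, -2.1, 4.1]
opening: 0.273
finger_force: 22.7
time: 5.0
eef_pos: [0.6324, -0.0028, 0.1775]
tcp_rot: [0.016, 1.0, 0.0, -0.002]
contact_force: [-5.2, -2.2, -4.4]
opening: 0.272
finger_force: 21.5
```

View pics/v4.png

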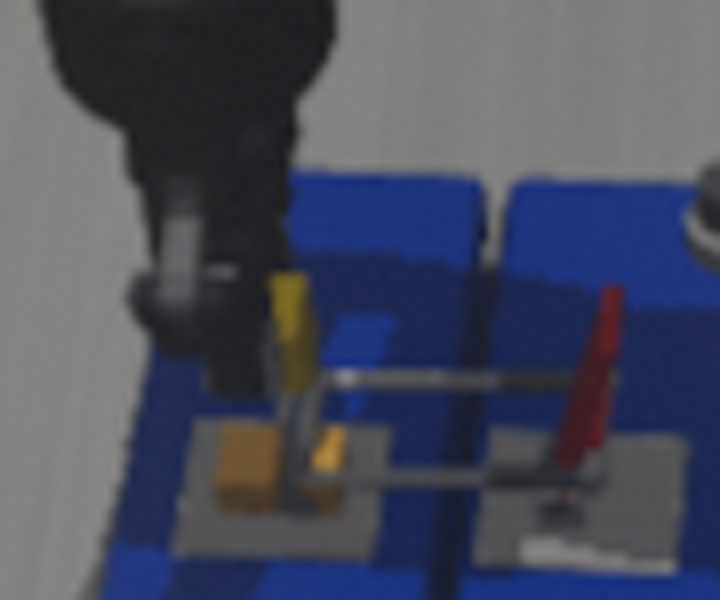

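```bash
python3 - <<'E'
from h import *
e=ctrl.get_state()["eef_pos"]
cr=lambda p:((proj("side",p)-[225,185])*8).round(0)
for dx in(-.011,.011): print("tip near",dx,cr(e+[dx,.012,0]),cr(e+[dx,.026,0]))
for x in(-.007,.007):
  for y in(.012,-.012): print("tab if centred",x,y,"bot",cr(e+[x,y,-.006]),"top",cr(e+[x,y,.018]))
for hx in(.545,.549):
  print(hx,"hinge",cr(np.array([hx,.001,.124])),"bar(80,140)",[cr(np.array([hx+.080,y,.140])) for y in(.018,-.02)],"keeper zero-9..",[cr(np.array([hx+.0767+s,.011,.127])) for s in(-.009,0)])
S,_=ctrl.read_camera("side")
h=cv2.cvtColor(S,cv2.COLOR_RGB2HSV)
for v in range(230,250,2): print(v,[tuple(h[v,u].tolist()) for u in range(250,272)])
E
```

```text
tip near -0.011 [282. 370.] [278. 409.]
tip near 0.011 [205. 369.] [200. 408.]
tab if centred -0.007 0.012 bot [271. 383.] top [261. 329.]
tab if centred -0.007 -0.012 bot [279. 318.] top [270. 264.]
tab if centred 0.007 0.012 bot [222. 382.] top [211. 329.]
tab if centred 0.007 -0.012 bot [231. 317.] top [221. 263.]
0.545 hinge [564. 465.] bar(80,140) [array([281., 475.]), array([294., 373.])] keeper zero-9.. [array([330., 484.]), array([299., 483.])]
0.549 hinge [550. 465.] bar(80,140) [array([267., 475.]), array([280., 373.])] keeper zero-9.. [array([316., 484.]), array([286., 483.])]
230 [(113, 72, 57), (120, 24, 43), (120, 32, 40), (114, 31, 41), (110, 39, 39), (110, 39, 39), (120, 39, 39), (110, 35, 44), (120, 13, 58), (108, 21, 62), (23, 76, 67), (23, 136, 77), (23, 138, 76), (23, 122, 71), (15, 9, 57), (115, 151, 93), (113, 187, 120), (113, 198, 125), (113, 194, 126), (113, 195, 127), (113, 198, 126), (113, 196, 126)]
232 [(114, 89, 72), (113, 40, 51), (115, 37, 41), (115, 39, 39), (120, 32, 40), (124, 44, 41), (114, 33, 39), (116, 45, 40), (113, 19, 54), (114, 20, 63), (21, 
[... 2117 characters left out ...]
6, 81), (135, 6, 79), (120, 6, 80), (120, 6, 81), (120, 6, 81)]
246 [(135, 6, 86), (18, 31, 81), (16, 85, 75), (15, 105, 73), (16, 103, 72), (15, 107, 74), (16, 114, 76), (16, 111, 78), (15, 109, 77), (16, 84, 64), (160, 15, 52), (115, 29, 53), (8, 36, 57), (15, 72, 64), (16, 89, 72), (16, 101, 73), (15, 99, 72), (15, 66, 62), (15, 7, 74), (120, 9, 82), (130, 10, 80), (120, 9, 82)]
248 [(120, 6, 86), (0, 3, 84), (13, 52, 78), (16, 93, 74), (16, 95, 75), (16, 98, 73), (16, 88, 67), (14, 99, 72), (15, 107, 74), (13, 74, 62), (150, 5, 50), (111, 34, 53), (120, 28, 54), (111, 34, 53), (0, 19, 53), (14, 86, 68), (14, 105, 73), (13, 50, 72), (165, 6, 79), (135, 12, 85), (130, 9, 84), (120, 6, 86)]
```

The tab sits about 9 mm to −x of the finger centre, so only half of it is gripped. The loop is now level and the lever nearly upright. The bar appears ≈ 4 mm short (−x) of the slot. I'll regrip centred.

```bash
python3 -m inch '[{"slide":[0,0,0],"turn":0,"grip":3},{"slide":[0,0,0],"turn":0,"grip":4},{"slide":[0,0,0],"turn":0,"grip":4}]'
python3 -m inch '[{"slide":[0.3,0,0],"turn":0,"grip":4},{"slide":[0.6,0,0],"turn":0,"grip":4},{"slide":[0.9,0,0],"turn":0,"grip":4},{"slide":[0.9,0,0],"turn":0,"grip":4}]'
python3 -m inch '[{"slide":[0,0,0],"turn":0,"grip":3.2},{"slide":[0,0,0],"turn":0,"grip":2.8},{"slide":[0,0,0],"turn":0,"grip":2.5},{"slide":[0,0,0],"turn":0,"grip":2.2},{"slide":[0,0,0],"turn":0,"grip":2},{"slide":[0,0,0],"turn":0,"grip":2}]' 25
python3 - <<'E'
from h import *
S,_=ctrl.read_camera("side")
cv2.imwrite("pics/v5.png",crop("side",S,225,185,90,75,8))
E
```

```text
time: 5.4
eef_pos: [0.635, -0.0027, 0.1807]
tcp_rot: [0.016, 1.0, 0.0, 0.002]
contact_force: [0.3, -0.4, 0.7]
opening: 0.469
finger_force: 0.0
time: 5.8
eef_pos: [0.6243, -0.0027, 0.1794]
tcp_rot: [0.016, 1.0, 0.0, -0.0]
contact_force: [0.1, -0.0, 1.1]
opening: 0.467
finger_force: 0.0
time: 6.4
eef_pos: [0.6248, -0.003, 0.1794]
tcp_rot: [0.016, 1.0, -0.0, 0.0]
contact_force: [0.0, -1.4, 0.5]
opening: 0.27
finger_force: 26.8
```

View pics/v5.png

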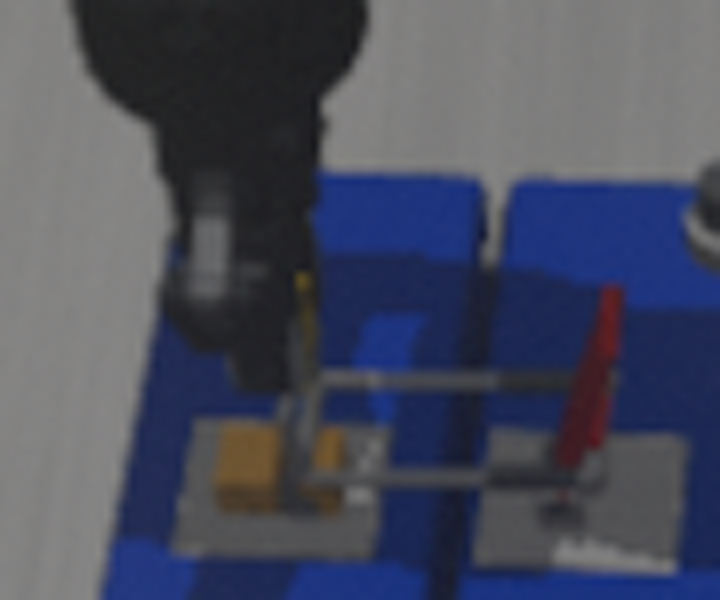

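The tab is now centred in the fingers, with only a sliver of yellow showing at (305,300) in the crop. The bar's near end is at about u=261.5 and the slot is further left. Moving the bar over the slot mouth.

```bash
python3 -m inch '[{"slide":[-0.3,0,0.2],"turn":0,"grip":2},{"slide":[-0.6,0,0.5],"turn":0,"grip":2},{"slide":[-0.9,0,0.8],"turn":0,"grip":2},{"slide":[-1.2,0,1.1],"turn":0,"grip":2},{"slide":[-1.2,0,1.1],"turn":0,"grip":2},{"slide":[-1.2,0,1.1],"turn":0,"grip":2}]'
python3 - <<'E'
from h import *
S,_=ctrl.read_camera("side")
cv2.imwrite("pics/v6.png",crop("side",S,240,210,80,60,10))
E
```

```text
time: 7.05
eef_pos: [0.6355, -0.0031, 0.1679]
tcp_rot: [0.016, 1.0, -0.0, -0.002]
contact_force: [-6.8, -1.3, 3.9]
opening: 0.277
finger_force: 27.2
```

View pics/v6.png

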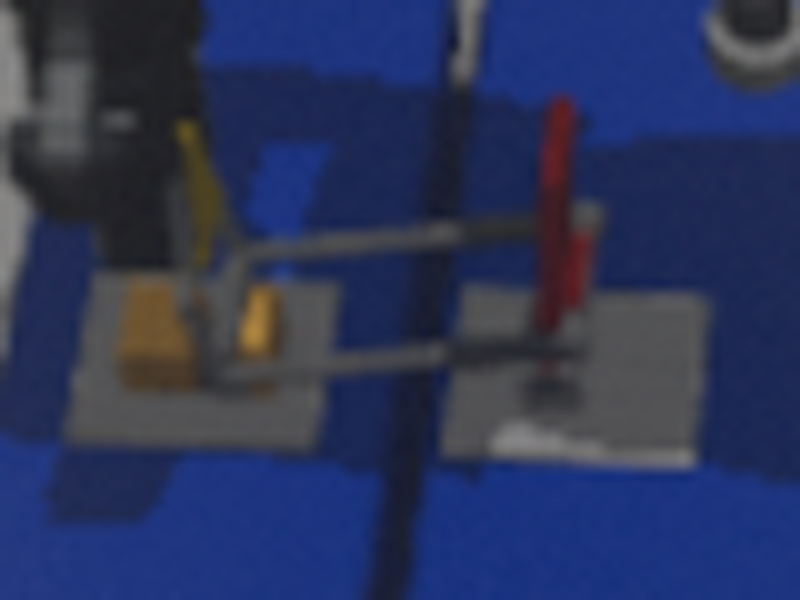

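The bar's near end is at about (217,375) in the crop and the slot centre projects near (206,·), so it needs ≈ 2 mm more +x. The bar height reads 129 mm, so it may be touching the lip edge. Lifting slightly and shifting.

```bash
python3 -m inch '[{"slide":[0,0,-0.3],"turn":0,"grip":2},{"slide":[-0.2,0,-0.3],"turn":0,"grip":2},{"slide":[-0.3,0,-0.2],"turn":0,"grip":2},{"slide":[-0.3,0,-0.2],"turn":0,"grip":2}]'
python3 -m inch '[{"slide":[-0.1,0,0.2],"turn":0,"grip":2},{"slide":[-0.2,0,0.4],"turn":0,"grip":2},{"slide":[-0.3,0,0.6],"turn":0,"grip":2},{"slide":[-0.3,0,0.6],"turn":0,"grip":2}]'
```

```text
time: 7.5
eef_pos: [0.6372, -0.0032, 0.1679]
tcp_rot: [0.016, 1.0, 0.0, -0.004]
contact_force: [-6.2, -2.7, -1.1]
opening: 0.273
finger_force: 26.7
time: 7.9
eef_pos: [0.6422, -0.0034, 0.1643]
tcp_rot: [0.016, 1.0, -0.0, -0.001]
contact_force: [-3.1, -1.5, 2.3]
opening: 0.272
finger_force: 27.2
```

```bash
python3 -m inch '[{"slide":[-0.1,0,0.2],"turn":0,"grip":2},{"slide":[-0.2,0,0.4],"turn":0,"grip":2},{"slide":[-0.2,0,0.4],"turn":0,"grip":2},{"slide":[-0.2,0,0.4],"turn":0,"grip":2}]'
python3 -m inch '[{"slide":[-0.1,0,0.2],"turn":0,"grip":2},{"slide":[-0.2,0,0.4],"turn":0,"grip":2},{"slide":[-0.2,0,0.4],"turn":0,"grip":2},{"slide":[-0.2,0,0.4],"turn":0,"grip":2}]'
python3 - <<'E'
from h import *
S,_=ctrl.read_camera("side")
cv2.imwrite("pics/v7.png",crop("side",S,240,210,80,60,10))
E
```

```text
time: 8.3
eef_pos: [0.6449, -0.0034, 0.16]
tcp_rot: [0.016, 1.0, -0.0, 0.0]
contact_force: [-2.0, -1.8, 0.3]
opening: 0.273
finger_force: 27.0
time: 8.7
eef_pos: [0.6469, -0.0035, 0.1563]
tcp_rot: [0.016, 1.0, -0.0, 0.0]
contact_force: [-1.7, -0.8, 0.4]
opening: 0.273
finger_force: 27.0
```

View pics/v7.png

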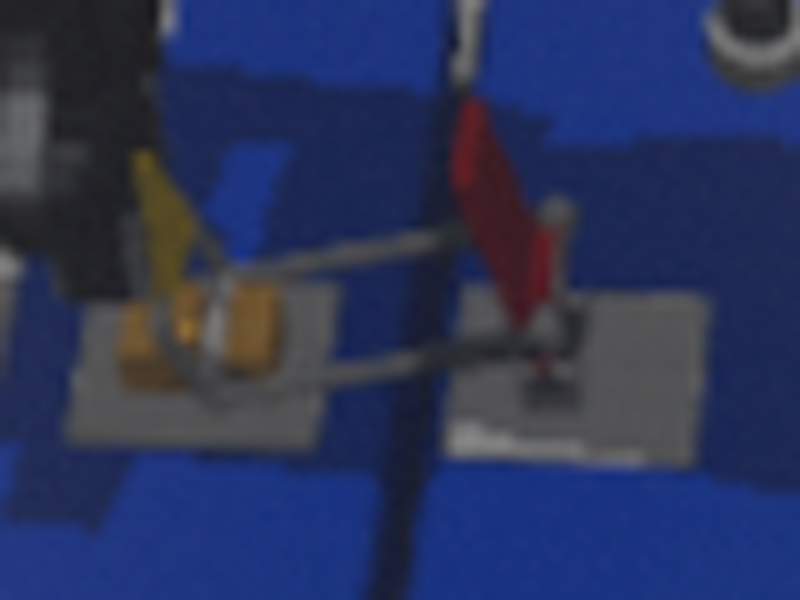

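The bar's near end is now at (215,398) in the crop, which puts its height at ≈ 121 mm. It is inside the slot between the fence and the lip. Forces are low, so I'll continue to the floor.

```bash
python3 -m inch '[{"slide":[-0.05,0,0.1],"turn":0,"grip":2},{"slide":[-0.1,0,0.2],"turn":0,"grip":2},{"slide":[-0.1,0,0.2],"turn":0,"grip":2},{"slide":[-0.1,0,0.2],"turn":0,"grip":2}]'
python3 -m inch '[{"slide":[-0.05,0,0.1],"turn":0,"grip":2},{"slide":[-0.1,0,0.2],"turn":0,"grip":2},{"slide":[-0.1,0,0.2],"turn":0,"grip":2},{"slide":[-0.1,0,0.2],"turn":0,"grip":2}]'
```

```text
time: 9.15
eef_pos: [0.6478, -0.0035, 0.1544]
tcp_rot: [0.016, 1.0, 0.0, 0.0]
contact_force: [-1.9, -2.3, 1.4]
opening: 0.275
finger_force: 27.1
time: 9.55
eef_pos: [0.6487, -0.0035, 0.1526]
tcp_rot: [0.016, 1.0, -0.0, 0.0]
contact_force: [-2.6, -1.4, 3.1]
opening: 0.277
finger_force: 27.3
```

```bash
python3 -m inch '[{"slide":[0,0,0.1],"turn":0,"grip":2},{"slide":[0,0,0.2],"turn":0,"grip":2},{"slide":[0,0,0.2],"turn":0,"grip":2},{"slide":[0,0,0.2],"turn":0,"grip":2}]'
python3 -m inch '[{"slide":[0,0,0.1],"turn":0,"grip":2},{"slide":[0,0,0.2],"turn":0,"grip":2},{"slide":[0,0,0.2],"turn":0,"grip":2},{"slide":[0,0,0.2],"turn":0,"grip":2}]'
```

```text
time: 9.95
eef_pos: [0.649, -0.0035, 0.1522]
tcp_rot: [0.016, 1.0, -0.0, 0.0]
contact_force: [-5.4, -1.1, 9.4]
opening: 0.274
finger_force: 27.9
time: 10.35
eef_pos: [0.6493, -0.0036, 0.1519]
tcp_rot: [0.016, 1.0, -0.0, 0.001]
contact_force: [-7.0, -0.8, 13.1]
opening: 0.271
finger_force: 28.5
```

The floor is found: TCP z stops at 0.152 with force rising to 13 N. I'll ease the push and draw the bar to −x under the lip.

```bash
python3 -m inch '[{"slide":[0,0,-0.2],"turn":0,"grip":2},{"slide":[0.2,0,-0.2],"turn":0,"grip":2},{"slide":[0.4,0,-0.2],"turn":0,"grip":2},{"slide":[0.5,0,-0.2],"turn":0,"grip":2},{"slide":[0.5,0,-0.2],"turn":0,"grip":2}]'
python3 -m inch '[{"slide":[0.1,0,0],"turn":0,"grip":2},{"slide":[0.2,0,0],"turn":0,"grip":2},{"slide":[0.3,0,0],"turn":0,"grip":2},{"slide":[0.3,0,0],"turn":0,"grip":2}]'
```

```text
time: 10.85
eef_pos: [0.6479, -0.0037, 0.1529]
tcp_rot: [0.016, 1.0, -0.0, 0.006]
contact_force: [6.6, -2.2, 3.0]
opening: 0.271
finger_force: 27.4
time: 11.25
eef_pos: [0.6449, -0.0036, 0.1529]
tcp_rot: [0.016, 1.0, -0.0, 0.006]
contact_force: [6.6, -1.2, 3.3]
opening: 0.274
finger_force: 27.4
```

```bash
python3 -m inch '[{"slide":[0.1,0,0],"turn":0,"grip":2},{"slide":[0.2,0,0],"turn":0,"grip":2},{"slide":[0.2,0,0],"turn":0,"grip":2},{"slide":[0.2,0,0],"turn":0,"grip":2}]'
python3 -m inch '[{"slide":[0.1,0,0],"turn":0,"grip":2},{"slide":[0.2,0,0],"turn":0,"grip":2},{"slide":[0.2,0,0],"turn":0,"grip":2},{"slide":[0.2,0,0],"turn":0,"grip":2}]'
python3 - <<'E'
from h import *
S,_=ctrl.read_camera("side")
cv2.imwrite("pics/v8.png",crop("side",S,240,210,80,60,10))
E
```

```text
time: 11.65
eef_pos: [0.6439, -0.0036, 0.1532]
tcp_rot: [0.016, 1.0, -0.0, 0.008]
contact_force: [7.5, -1.3, 3.5]
opening: 0.274
finger_force: 27.3
time: 12.05
eef_pos: [0.6434, -0.0036, 0.154]
tcp_rot: [0.016, 1.0, -0.0, 0.01]
contact_force: [11.4, -1.7, 4.2]
opening: 0.272
finger_force: 27.2
```

View pics/v8.png

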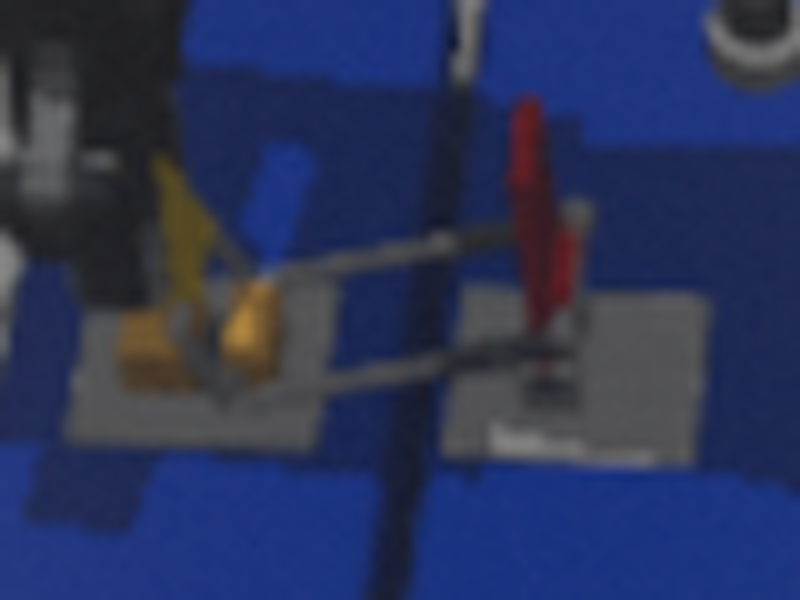

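The bar's near end moved from 215 to ~228 in the crop and the lip now overlaps it. The pull force is rising, 7.5 to 11 N. I'll pull a little more, then check the hook with a small lift.

```bash
python3 -m inch '[{"slide":[0.1,0,0],"turn":0,"grip":2},{"slide":[0.15,0,0],"turn":0,"grip":2},{"slide":[0.15,0,0],"turn":0,"grip":2}]'
python3 -m inch '[{"slide":[0,0,-0.2],"turn":0,"grip":2},{"slide":[0,0,-0.4],"turn":0,"grip":2},{"slide":[0,0,-0.4],"turn":0,"grip":2},{"slide":[0,0,-0.4],"turn":0,"grip":2}]'
python3 -m inch '[{"slide":[0,0,-0.1],"turn":0,"grip":2},{"slide":[0,0,-0.2],"turn":0,"grip":2},{"slide":[0,0,-0.2],"turn":0,"grip":2},{"slide":[0,0,-0.2],"turn":0,"grip":2}]'
```

```text
time: 12.4
eef_pos: [0.6431, -0.0036, 0.1545]
tcp_rot: [0.017, 1.0, -0.0, 0.012]
contact_force: [14.3, -2.1, 2.1]
opening: 0.275
finger_force: 27.2
time: 12.8
eef_pos: [0.6421, -0.0036, 0.1559]
tcp_rot: [0.016, 1.0, -0.0, 0.011]
contact_force: [15.9, -2.4, -4.1]
opening: 0.274
finger_force: 26.5
time: 13.2
eef_pos: [0.6412, -0.0036, 0.1561]
tcp_rot: [0.016, 1.0, -0.0, 0.01]
contact_force: [16.8, -2.3, -9.1]
opening: 0.269
finger_force: 25.9
```

The bar is held: lifting is resisted with −9 N under the lip, and pulling with 17 N against the post. I'll relieve the load, release, and go up.

```bash
python3 -m inch '[{"slide":[-0.2,0,0.2],"turn":0,"grip":2},{"slide":[-0.5,0,0.4],"turn":0,"grip":2},{"slide":[-0.5,0,0.4],"turn":0,"grip":2},{"slide":[-0.5,0,0.4],"turn":0,"grip":2}]'
python3 -m inch '[{"slide":[0,0,0],"turn":0,"grip":2.6},{"slide":[0,0,0],"turn":0,"grip":3.4},{"slide":[0,0,0],"turn":0,"grip":4.2},{"slide":[0,0,0],"turn":0,"grip":4.2},{"slide":[0,0,-2],"turn":0,"grip":4.2},{"slide":[0,0,-5],"turn":0,"grip":4.2},{"slide":[0,0,-9],"turn":0,"grip":2},{"slide":[0,0,-9],"turn":0,"grip":0},{"slide":[0,0,-9],"turn":0,"grip":0},{"slide":[0,0,-9],"turn":0,"grip":0},{"slide":[0,0,-9],"turn":0,"grip":0}]'
python3 - <<'E'
from h import *
S,_=ctrl.read_camera("side")
cv2.imwrite("pics/v9.png",crop("side",S,240,200,80,60,10))
E
```

```text
time: 13.6
eef_pos: [0.6426, -0.0036, 0.1534]
tcp_rot: [0.016, 1.0, -0.0, 0.004]
contact_force: [4.9, -2.1, 1.0]
opening: 0.272
finger_force: 27.3
time: 14.7
eef_pos: [0.6391, -0.003, 0.24]
tcp_rot: [0.016, 1.0, 0.0, -0.002]
contact_force: [0.1, -0.2, -0.8]
opening: -0.001
finger_force: 0.0
```

View pics/v9.png

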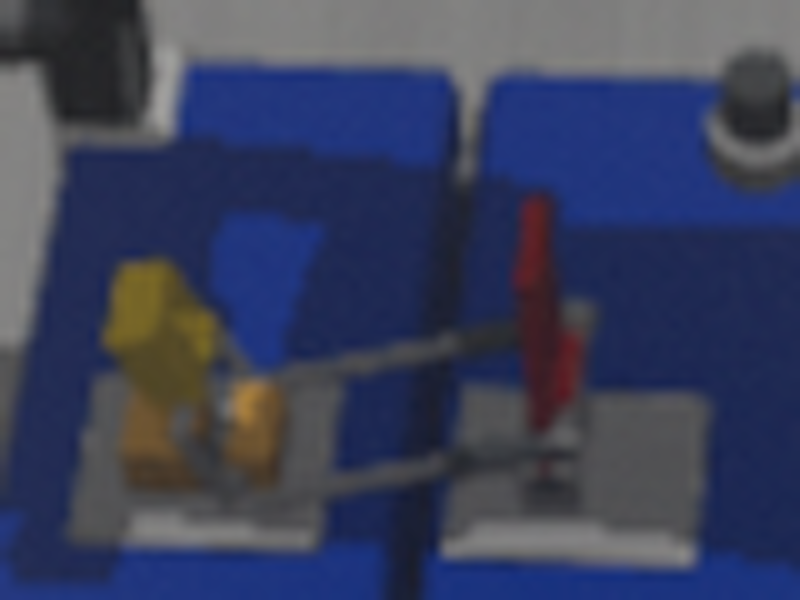

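The loop sits in the keeper under the lip, the tab is free, and the lever stands about upright with its tip at (293.5,220). Next I bring the closed fingers down on the +x side of the lever and start the push.

```bash
python3 -m inch '[{"slide":[3,0,0],"turn":0,"grip":0},{"slide":[5.9,0,0],"turn":0,"grip":0},{"slide":[5.9,0,2],"turn":0,"grip":0},{"slide":[5.9,0,4.5],"turn":0,"grip":0},{"slide":[5.9,0,5.4],"turn":0,"grip":0},{"slide":[5.9,0,5.4],"turn":0,"grip":0}]'
python3 -m inch '[{"slide":[0.5,0,0],"turn":0,"grip":0},{"slide":[1,0,0],"turn":0,"grip":0},{"slide":[1.5,0,0],"turn":0,"grip":0},{"slide":[1.8,0,0],"turn":0,"grip":0},{"slide":[2.1,0,0],"turn":0,"grip":0},{"slide":[2.4,0,0],"turn":0,"grip":0},{"slide":[2.4,0,0],"turn":0,"grip":0}]'
python3 -m inch '[{"slide":[0.3,0,0],"turn":0,"grip":0},{"slide":[0.6,0,0],"turn":0,"grip":0},{"slide":[0.9,0,0.1],"turn":0,"grip":0},{"slide":[1.2,0,0.2],"turn":0,"grip":0},{"slide":[1.2,0,0.2],"turn":0,"grip":0}]'
```

```text
time: 15.35
eef_pos: [0.5797, -0.0011, 0.1857]
tcp_rot: [0.016, 1.0, 0.0, -0.003]
contact_force: [-0.0, -0.3, 0.1]
opening: 0.002
finger_force: 0.0
time: 16.05
eef_pos: [0.5586, -0.0007, 0.1893]
tcp_rot: [0.016, 1.0, -0.0, 0.003]
contact_force: [5.2, 0.5, -1.5]
opening: -0.001
finger_force: 2.5
time: 16.55
eef_pos: [0.5473, -0.0003, 0.1883]
tcp_rot: [0.016, 1.0, -0.0, 0.003]
contact_force: [5.0, 0.1, 1.1]
opening: 0.001
finger_force: 2.7
```

```bash
python3 -m inch '[{"slide":[0.4,0,0.1],"turn":0,"grip":0},{"slide":[0.8,0,0.2],"turn":0,"grip":0},{"slide":[1.2,0,0.4],"turn":0,"grip":0},{"slide":[1.6,0,0.6],"turn":0,"grip":0},{"slide":[2.0,0,0.8],"turn":0,"grip":0},{"slide":[2.4,0,1.1],"turn":0,"grip":0},{"slide":[2.4,0,1.1],"turn":0,"grip":0}]'
python3 -m inch '[{"slide":[0.3,0,0.3],"turn":0,"grip":0},{"slide":[0.6,0,0.6],"turn":0,"grip":0},{"slide":[0.9,0,0.9],"turn":0,"grip":0},{"slide":[1.1,0,1.2],"turn":0,"grip":0},{"slide":[1.3,0,1.5],"turn":0,"grip":0},{"slide":[1.3,0,1.5],"turn":0,"grip":0}]'
python3 - <<'E'
from h import *
S,_=ctrl.read_camera("side")
cv2.imwrite("pics/v10.png",crop("side",S,240,190,80,60,10))
E
```

```text
time: 17.25
eef_pos: [0.523, 0.0004, 0.1783]
tcp_rot: [0.016, 1.0, -0.0, 0.003]
contact_force: [2.1, 0.2, 7.0]
opening: 0.003
finger_force: 2.5
time: 17.85
eef_pos: [0.5087, 0.0007, 0.1619]
tcp_rot: [0.016, 1.0, -0.0, 0.001]
contact_force: [1.2, 0.6, 5.3]
opening: -0.002
finger_force: 1.8
```

View pics/v10.png

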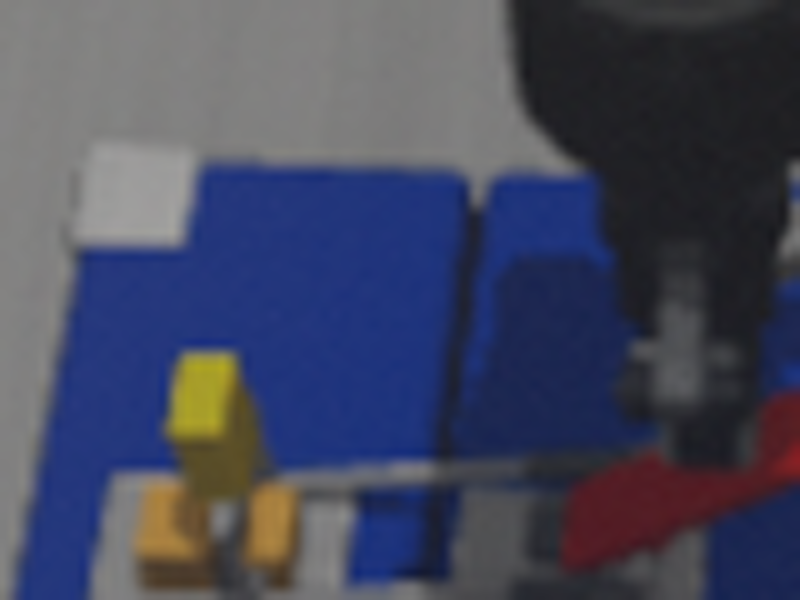

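The loop stays hooked and the keeper has been drawn toward the case; the fence's left edge went from 120 to 140. The lever is at about 0.6 rad. I've now viewed 12 pictures, which is over the limit of 10, so from here I'll use numbers only. Continuing the press in steps.

```bash
python3 -m inch '[{"slide":[0.2,0,0.3],"turn":0,"grip":0},{"slide":[0.4,0,0.6],"turn":0,"grip":0},{"slide":[0.5,0,0.9],"turn":0,"grip":0},{"slide":[0.5,0,0.9],"turn":0,"grip":0}]'
python3 -m inch '[{"slide":[0.1,0,0.3],"turn":0,"grip":0},{"slide":[0.2,0,0.6],"turn":0,"grip":0},{"slide":[0.2,0,0.8],"turn":0,"grip":0},{"slide":[0.2,0,0.8],"turn":0,"grip":0}]'
```

```text
time: 18.3
eef_pos: [0.5027, 0.001, 0.1509]
tcp_rot: [0.016, 1.0, -0.0, -0.001]
contact_force: [-0.9, -0.6, 3.4]
opening: -0.001
finger_force: 1.2
time: 18.7
eef_pos: [0.5006, 0.0014, 0.1423]
tcp_rot: [0.016, 1.0, 0.0, -0.001]
contact_force: [-0.3, 0.1, 0.6]
opening: 0.001
finger_force: 0.0
```

```bash
python3 -m inch '[{"slide":[0.1,0,0.4],"turn":0,"grip":0},{"slide":[0.1,0,0.8],"turn":0,"grip":0},{"slide":[0.1,0,1.1],"turn":0,"grip":0},{"slide":[0.1,0,1.1],"turn":0,"grip":0}]'
python3 -m inch '[{"slide":[0,0,0.2],"turn":0,"grip":0},{"slide":[0,0,0.4],"turn":0,"grip":0},{"slide":[0,0,0.5],"turn":0,"grip":0},{"slide":[0,0,0.5],"turn":0,"grip":0},{"slide":[0,0,0.5],"turn":0,"grip":0}]'
```

```text
time: 19.1
eef_pos: [0.4997, 0.0014, 0.1313]
tcp_rot: [0.016, 1.0, 0.0, -0.001]
contact_force: [-0.1, -0.5, -0.1]
opening: 0.0
finger_force: 0.0
time: 19.6
eef_pos: [0.5003, 0.0012, 0.1274]
tcp_rot: [0.016, 1.0, -0.0, 0.0]
contact_force: [0.1, 0.6, 0.9]
opening: 0.004
finger_force: 0.0
```

```bash
python3 -m inch '[{"slide":[0,0,0.2],"turn":0,"grip":0},{"slide":[0,0,0.4],"turn":0,"grip":0},{"slide":[0,0,0.4],"turn":0,"grip":0},{"slide":[0,0,0.4],"turn":0,"grip":0}]'
python3 -m inch '[{"slide":[0,0,-2],"turn":0,"grip":0},{"slide":[0,0,-6],"turn":0,"grip":0},{"slide":[0,0,-10],"turn":0,"grip":0},{"slide":[12,0,-15],"turn":0,"grip":0},{"slide":[12,0,-15],"turn":0,"grip":0},{"slide":[12,20,-15],"turn":0,"grip":0},{"slide":[12,20,-15],"turn":0,"grip":0},{"slide":[12,20,-15],"turn":0,"grip":0},{"slide":[12,20,-15],"turn":0,"grip":0},{"slide":[12,20,-15],"turn":0,"grip":0},{"slide":[12,20,-15],"turn":0,"grip":0},{"slide":[12,20,-15],"turn":0,"grip":0}]'
python3 - <<'E'
from h import *
for n in("side","top"):
    p,d=ctrl.read_camera(n); z=np.load(n+"0.npz")
    h=cv2.cvtColor(p,cv2.COLOR_RGB2HSV).astype(int);H,s=h[...,0],h[...,1]
    box=(225,350,195,275) if n=="side" else (298,322,165,250)
    for nm,k in(("red",((H<8)|(H>172))&(s>130)),("yel",(H>22)&(H<35)&(s>130)),("brass",(H>8)&(H<22)&(s>80))):
        q=[(v,u) for v,u in np.argwhere(k) if box[0]<u<box[1] and box[2]<v<box[3]]
        if len(q)<5: print(n,nm,len(q));continue
        q=np.array(q);X=np.array([dep(n,u,v,d[v,u]) for v,u in q])
        print(n,nm,len(q),q.min(0)[::-1],q.max(0)[::-1],np.percentile(X,[5,50,95],axis=0).round(3).tolist())
    if n=="top":
        for u in(285,335): print("seam",[int(p[v,u,2]) for v in range(195,210)])
    diff=np.abs(p.astype(int)-z["p"]).sum(2)>90
    nl,L,st,c=cv2.connectedComponentsWithStats(diff.astype(np.uint8))
    print([ (st[j].tolist()) for j in range(1,nl) if st[j,4]>25])
E
```

```text
time: 20.0
eef_pos: [0.5006, 0.0011, 0.1266]
tcp_rot: [0.016, 1.0, -0.0, -0.0]
contact_force: [-7.6, 1.2, 15.4]
opening: 0.0
finger_force: 7.7
time: 21.2
eef_pos: [0.3867, 0.2043, 0.2731]
tcp_rot: [0.016, 1.0, -0.0, -0.0]
contact_force: [0.0, 0.1, -0.8]
opening: 0.005
finger_force: 0.0
side red 250 [297 239] [326 249] [[0.476, -0.007, 0.122], [0.508, 0.005, 0.126], [0.537, 0.015, 0.129]]
side yel 50 [261 226] [266 238] [[0.61, -0.008, 0.165], [0.615, 0.004, 0.174], [0.62, 0.011, 0.176]]
side brass 119 [253 231] [269 248] [[0.609, -0.011, 0.115], [0.63, 0.001, 0.125], [0.642, 0.01, 0.146]]
[[589, 56, 51, 21, 208], [630, 68, 10, 10, 49], [615, 85, 25, 32, 282], [344, 91, 252, 196, 18686], [625, 140, 15, 34, 245], [587, 170, 16, 29, 90], [498, 199, 17, 27, 266], [582, 200, 20, 41, 241], [393, 204, 247, 276, 28914], [268, 208, 24, 23, 182], [233, 215, 15, 65, 154], [293, 222, 34, 29, 397], [259, 225, 32, 30, 269], [491, 238, 13, 5, 45], [465, 251, 10, 19, 121], [325, 271, 153, 84, 5494], [242, 280, 5, 14, 40], [324, 284, 10, 12, 84], [230, 293, 7, 14, 34], [383, 469, 7, 11, 52]]
top red 194 [305 215] [313 238] [[0.48, -0.007, 0.122], [0.51, 0.002, 0.128], [0.539, 0.013, 0.133]]
top yel 78 [306 179] [313 190] [[0.611, -0.01, 0.124], [0.617, -0.002, 0.164], [0.643, 0.006, 0.179]]
top brass 0
seam [164, 166, 164, 163, 155, 129, 88, 90, 129, 155, 164, 160, 161, 159, 163]
seam [160, 165, 157, 161, 166, 161, 150, 119, 91, 108, 139, 157, 160, 162, 158]
[[278, 166, 67, 5, 118], [303, 173, 17, 2, 28], [345, 177, 12, 3, 32], [306, 183, 12, 7, 50], [304, 190, 21, 12, 161], [315, 205, 5, 12, 34], [304, 213, 11, 27, 230], [33, 238, 282, 242, 29123], [99, 269, 48, 41, 1112], [0, 282, 36, 82, 1430], [141, 287, 53, 65, 1661], [110, 313, 20, 13, 141], [246, 341, 34, 47, 878], [316, 361, 20, 12, 140], [342, 388, 10, 20, 146], [328, 420, 18, 27, 177], [274, 455, 40, 25, 689], [269, 458, 7, 22, 52]]
```

```bash
python3 - <<'E'
from h import *
p,_=ctrl.read_camera("top");z=np.load("top0.npz")["p"]
for nm,(u0,u1,v0,v1) in(("UR lid patch",(344,360,165,183)),("LR fixed patch",(342,357,237,251)),("cap",(266,280,218,233)),("gauge",(338,354,221,237))):
    a,b=[np.float32(cv2.cvtColor(i,cv2.COLOR_RGB2GRAY)[v0:v1,u0:u1]) for i in(z,p)]
    (sh,r)=cv2.phaseCorrelate(a,b,cv2.createHanningWindow(a.shape[::-1],cv2.CV_32F)); print(nm,np.round(sh,2),round(r,2))
for u in(280,285,292,330,338):
    for q in(z,p):
        c=160-q[195:210,u,2].astype(float); print(u,"seam dark area px",round(c.clip(0).sum()/105,2),end=" ")
E
```

```text
UR lid patch [0.39 1.16] 0.91
LR fixed patch [0.34 0.62] 1.05
cap [0.23 0.51] 0.95
gauge [-0.09  0.29] 0.8
280 seam dark area px 3.68 280 seam dark area px 1.85 285 seam dark area px 3.76 285 seam dark area px 1.98 292 seam dark area px 3.62 292 seam dark area px 2.1 330 seam dark area px 3.54 330 seam dark area px 1.99 338 seam dark area px 3.91 338 seam dark area px 1.82
```

The lever lies flat: its red face is level at 126–128 mm along its whole length. The tab is at 175 mm, which puts the bar at keeper height. The bar is 68 mm from the hinge against 61.7 mm unstretched, so the loop is stretched and pulls over 20 N. That exceeds the lid's 12 N of friction, so the lid should be against its stop. The seam narrowed by about 5 mm and the robot is clear.

```bash
python3 -c "
from plant import ctrl
print(ctrl.sign_off())"
```

```text
the job is handed in; nothing more can be done
None
```

The box is latched and the job is handed in: the loop is hooked under the keeper's lip and the lever lies flat past centre. The seam narrowed about 5 mm; I inferred that the lid is fully shut from the loop's pull rather than measuring it. The robot is clear, but I viewed 12 pictures, two over the limit of 10.

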